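# Start the plate shaker on the serology bench

### The job

The test plate is loaded, so start the shaker: push its hinged clear lid down until it is fully shut, switch the power on by pressing the raised, white-marked far end of the black rocker fully in, press in the blue fast-speed key so that it stays down, and then press the green start key and let it come back up, in that order. Only press and push with the fingertips: leave the white and red keys alone, do not pick up or shift anything on the bench or the plate in the shaker, and finish clear of everything.

Things in the scene. Friction and masses are not known exactly. Their poses are not given: they have to be found in the camera images.
- shaker: Fixed bench-top plate shaker, white shell, 285 (x) x 280 (y) mm, origin at the centre of its footprint at bench height. Its +x points away from the robot, from the console to the lid's hinge, +y to the left seen from the robot, z up. A grey sloping console lies on the robot's side; behind it is the plate chamber, covered by the lid.
- console (a point): Middle of the console's flat face. The face is tilted 0.35 rad about the shaker's y: 44 mm high at the front edge, 75 mm at the back (85 mm farther), facing up and to the robot; outward normal (-0.343, 0, 0.939) in the shaker's frame. One row across it, left to right: black rocker, white, blue, green, red key, centres 47 to 58 mm apart.
- lid (a joint): Opening angle of the clear lid in rad: 0 fully shut, starts 0.6 to 0.95. It turns about the shaker's y axis at point lid_hinge; when it opens, its free edge (robot's side) rises. A stiff hinge keeps it where it is left; pushing it down at the strip takes about 8 N when wide open, 2 N near shut.
- lid_strip (a point): Middle of the outer (upper when shut) face of the blue grip strip, 30 mm wide, 268 mm long, along the lid's free edge: push down here. Moves with the lid. Measured from the hinge axis in the lid's frame it is 180 mm along the lid and 49 mm above it. When shut it is 125 mm above the bench, and the lid's front face is 15 mm nearer the robot.
- lid_hinge (a point): Middle of the lid's hinge axis, 76 mm above the bench, at x = 0.135 in the shaker's frame.
- rocker (a joint): Angle of the black power rocker in rad: 0 off, 0.36 on (pressed fully in); stays where it is left; about 4 N on its raised end moves it.
- rocker_on (a point): Middle of the upper face of the rocker's raised half, the one farther from the robot, marked with a white bar: press here, along the console's inward normal. The cap is 22 mm wide, 36 mm long up the slope, pivot at its middle; this point is 12 mm up the slope from the pivot, about 10 mm proud of the console when off and 5 mm when on.
- blue_key (a joint): Travel of the blue fast-speed key in m: 0 up, 0.005 fully in, into the console along its inward normal. Latching: it stays where it is pushed; needs about 4 N.
- blue_key_top (a point): Centre of the top face of the blue key, 20 x 20 mm, 8 mm proud of the console when up, 3 mm when in.
- green_key (a joint): Travel of the green start key in m: 0 up, 0.005 fully in. Sprung: comes back up when released; 2 N starts it, 4.5 N is fully in.
- green_key_top (a point): Centre of the top face of the green key, 20 x 20 mm, 8 mm proud of the console when up.
- white_key (a joint): Travel of the white slow-speed key in m (as the blue one): to stay at 0.
- red_key (a joint): Travel of the red stop key in m (as the green one): to stay at 0.
- test_plate: Loose glass plate with 15 pink spots, 105 x 150 x 4 mm, lying on the carrier inside the shaker under the lid; origin under its centre.
- amber_bottle: Loose small amber reagent bottle, 38 mm across, 85 mm tall, standing beside the shaker; origin under its centre.
- green_bottle: Loose small green reagent bottle, 42 mm across, 78 mm tall, standing beside the shaker; origin under its centre.
- stick_tub: Loose open clear tub of wooden mixing sticks, 90 mm across, about 60 mm tall with its sticks, beside the shaker; origin under its centre.
- red_cover: Loose red tub cover, disc 112 mm across, 8 mm thick, flat on the bench in front of the console; origin under its centre.
- blue_cap: Loose blue ring cap, 40 mm across, 12 mm tall, on the bench left of the console; origin under its centre.
- pipette: Loose white and blue pipette lying on the bench in front of the console, 205 mm long, about 25 mm thick, its axis along its own x; origin under its middle.

How it is judged:
By the outcome, as a careful person would: the job done as asked, in the order asked, and still so for the second after the job is handed in, with the robot touching nothing.
It also fails if it takes over 48 s, if anything falls off the work surface, if the arm or the gripper's body presses on something with over 40 N, if the wrist force passes 120 N, or if a joint passes its speed limit or range.

### The arm

A 6-joint arm with a two-finger parallel gripper is mounted at the origin on the work surface. World frame = base frame: x ahead of the robot, y to its left, z up, the work surface at z = 0. Lengths are in mm, angles in rad, forces in N, time in s.
With the tool pointing down it reaches from about 400 to 925 mm from the base axis. Payload 12.5 kg.
Tool frame: the origin (TCP) lies where the fingers leave the gripper's body, on its centre line; the fingertips stand 78 mm ahead of it and the grasp point (between the pads) lies 59 mm ahead of it; z points along the fingers, y is the line along which they close (so a half turn about z gives the same grasp; the last joint's range is limited). The gripper opens to 95 mm and grips with 3 to 60 N. Pads are 20 mm wide; open, the fingers measure 119 mm over their backs; the gripper's body (75 mm by 180 mm) begins 59 mm behind the grasp point.
Start: joints at [-1.262, 0.491, 1.559, -0, 1.092, -0.106], TCP at [251.901, -572, 292.261] pointing down, gripper open.
Joint ranges: [-3.1, 3.1], [-0.84, 2.19], [0.05, 2.79], [-1.13, 4.28], [0.06, 2.93], [-2.69, 2.69]. Speed limits (rad/s): [2.22, 2.22, 2.79, 3.14, 3.14, 3.14].

### API

Orientations are given as a rotation vector (axis times angle).
In Python, from workcell import state, get_image, camera_params, finish_job, cut_out gives the robot as it stands. The module is installed in compiled form; this text tells all that it offers.
- The arm moves only by the tool carry_out, never from a script. Its argument "series" is a list that holds one entry, the list of rows, each a list of 7 numbers: the opening, from -1 (shut) to 1 (fully open), then the shift along the tool's x, y, z scaled (see below), then the turn, a rotation vector about the tool's x, y, z scaled (see below). In form: [[[jaw, tx, ty, tz, ax, ay, az], ...]]. A call has 1 to 12 rows; each row shifts and turns the commanded pose from where the row before left it, along the tool's axes as they then stand; what a row does not reach is not made up. The controller multiplies each number of a shift by 0.1 m and each number of a turn by 0.5 rad. A row lasts 1/8 s, in which the tool goes at most 62.5 mm and 10.7 degrees, less where a joint would pass 70% of its speed; a pose out of reach is approached as far as the arm can. A call with a number of a shift or a turn outside -1 to 1 is refused whole. A call with a gripper value outside its range is refused whole. The fingers move at their own pace and stop on an object; "grip_force" is the grip in N (left out, the last holds). Time passes only in rows, so rows that do not move let the fingers close. It gives the time, the measured TCP pose, the force, the opening and the grip force at its end, in the units of the state.
- state(): the state, without advancing time (a new reading comes with each control period).
- get_image(name): name is "side" or "top"; returns the picture (400x640x3 uint8, blue, green, red); there is no depth.
- camera_params(name): a dict with "intrinsics" (3x3 intrinsics, pixels), "position" and "rotation" of the camera in the world. Camera axes: x right, y up, looking along -z (the intrinsics and any distortion apply to the point x, -y, -z); pixel columns grow to the right and rows downward; lengths in mm; the calibration is good to about 2 mm. A picture is of the moment at which its call begins. camera_params takes no time and is no camera call.
- finish_job(): hands the job in; it is judged then, once.
Trained networks look in the newest picture that a camera, given by its name, has taken for a name from the list of things; names that differ only in an ending like _2 or _b are one class to them, and where a whole thing is asked for, a point or a joint stands for the part that bears it (a point fixed in the world has none). Each returns a list of dicts, best first, with "conf" (0 to 1); they miss things now and then, are a little off and sometimes report something else, mostly with a low value. They report only what shows in the picture. A call takes as long as a camera call.
- cut_out(camera, target): "region" (400x640 bool, what is visible of it) and "xy" ([column, row] in pixels, amid what is visible of it).
The state is a dict: "time": time; "joints": joint angles; "joint_vel": joint speeds; "joint_torque": joint torques, N m; "tcp_pos": TCP position; "eef_rot": TCP orientation; "wrist_force": force on the tool from outside, world axes, zero at the start; "torque": the same for the moment, N m; "opening": opening from 0.0 (shut) to 1.0 (fully open); "grip_force": force on a finger pad.
Only numpy, scipy, OpenCV 4.12 (cv2) and the standard library are available. Lean on these libraries where they do the work, as an engineer would, in place of code of your own. Each camera call takes 0.05 s, during which the arm holds its last target. There are 200 camera calls.

## Working session

There is one attempt and no reset: what is moved stays moved. The work goes in short steps, Python scripts to look and compute and a tool call to move; the robot and the scene stay as the last step left them, time stands still between calls to the robot, and variables do not carry over. Pictures are saved under pics/ and viewed, at most 10 in all, crops included, and the job is handed in when it is done.

Besides the shell and the picture viewer there is one more tool, called after "Emit:" by a JSON object that holds its "fn" and its "kwargs", one argument or row to a line. carry_out: Moves the arm, as the interface text tells. Its arguments: {"type":"object","properties":{"series":{"type":"array"},"grip_force":{"type":"number"}},"required":["series"]}

```bash
mkdir -p pics; cat > h.py <<'E'
import numpy as np, cv2
from scipy.spatial.transform import Rotation as R
from workcell import *
def cp(n):
    c=camera_params(n); Rm=np.array(c['rotation'],float)
    if Rm.shape!=(3,3): Rm=R.from_rotvec(Rm).as_matrix()
    return np.array(c['intrinsics']),np.array(c['position'],float),Rm,c
def proj(n,P):
    K,p,Rm,_=cp(n); q=(np.atleast_2d(P)-p)@Rm; q=q*[1,-1,-1]; q=q@K.T; return q[:,:2]/q[:,2:]
def ray(n,uv):
    K,p,Rm,_=cp(n); d=np.linalg.inv(K)@[uv[0],uv[1],1]; d=Rm@(d*[1,-1,-1]); return p,d/np.linalg.norm(d)
E
python3 - <<'E'
from h import *
np.set_printoptions(precision=3,suppress=True)
for n in('side','top'):
    im=get_image(n); cv2.imwrite(f'pics/{n}0.png',im); c=cp(n); print(c[3])
    for t in['rocker_on','white_key','blue_key_top','green_key_top','red_key','lid_strip','rocker','blue_key','green_key']:
        r=cut_out(n,t); print(n,t,[(round(a['conf'],2),np.round(a['xy'],1),int(a['region'].sum())) for a in r[:2]])
s=state();print(s['time'],s['tcp_pos'],s['eef_rot'],s['wrist_force'])
E
```

```text
{'intrinsics': array([[514.168,   0.   , 314.847],
       [  0.   , 514.168, 202.151],
       [  0.   ,   0.   ,   1.   ]]), 'position': array([209.894, 851.09 , 738.69 ]), 'rotation': array([ 0.259, -1.255, -2.493])}
side rocker_on [(0.77, array([307.8, 274.3]), 154)]
side white_key [(0.53, array([239.3, 186.1]), 4972)]
side blue_key_top [(0.49, array([325.8, 238. ]), 74)]
side green_key_top [(0.53, array([338.8, 226.7]), 72), (0.36, array([352.8, 190. ]), 419)]
side red_key [(0.61, array([347.3, 207.4]), 70)]
side lid_strip [(0.66, array([237.7, 184.2]), 4984)]
side rocker [(0.74, array([306.5, 278. ]), 206), (0.64, array([338.1, 226.1]), 60)]
side blue_key [(0.53, array([328.5, 240.6]), 68)]
side green_key [(0.42, array([336. , 223.5]), 58)]
{'intrinsics': array([[439.959,   0.   , 326.169],
       [  0.   , 439.959, 200.186],
       [  0.   ,   0.   ,   1.   ]]), 'position': array([394.703,  58.064, 944.199]), 'rotation': array([ 0.16 , -0.172, -1.617])}
top rocker_on [(0.47, array([245.9, 250.3]), 202), (0.43, array([355. , 296.5]), 2299)]
top white_key [(0.63, array([271.3, 248.1]), 96), (0.54, array([288.8, 148.3]), 10451)]
top blue_key_top [(0.63, array([293.3, 247.8]), 64)]
top green_key_top []
top red_key []
top lid_strip [(0.69, array([291.8, 145.4]), 10353), (0.42, array([354.8, 298. ]), 2259)]
top rocker [(0.59, array([244.1, 250.9]), 194), (0.39, array([290.2, 180.3]), 21170)]
top blue_key [(0.63, array([295.5, 248.4]), 102), (0.44, array([243.8, 249. ]), 202)]
top green_key [(0.64, array([324.2, 247.9]), 99)]
1.0 [ 251.893 -571.995  292.273] [ 3.074  0.647 -0.   ] [-0.499  0.039 -0.14 ]
```

View pics/side0.png

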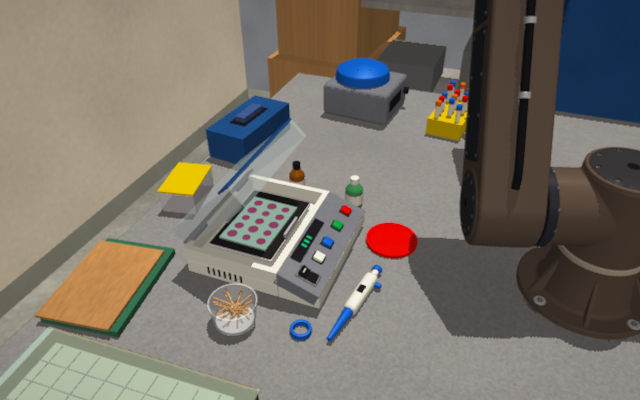

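View pics/top0.png

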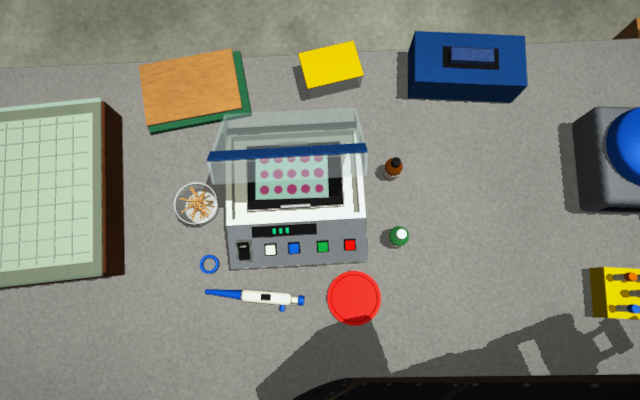

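The side view shows the row at rocker (308,273), white (320,257), blue (327,242), green (337,225) and red (345,210). In the top view it runs from (243,250) to (350,245), with the lid strip from (209,156) to (367,149). The network's keys agree with the pictures, but some of its strip and green-key hits are wrong. Next I'll refine the centroids by colour and triangulate.

```bash
cat > m.py <<'E'
from h import *
from scipy.optimize import least_squares
np.set_printoptions(precision=1,suppress=True)
seed={'white':((320,257),(271,249)),'blue':((327,242),(294,248)),'green':((337,225),(322,246)),'red':((345,210),(350,245))}
def blob(im,name,uv,r=9):
    u,v=uv; p=im[v-r:v+r+1,u-r:u+r+1].astype(int); b,g,rr=p[...,0],p[...,1],p[...,2]
    m={'white':p.min(2)>165,'blue':b-rr>60,'green':g-np.maximum(rr,b)>40,'red':rr-np.maximum(g,b)>70}[name]
    n,l,s,c=cv2.connectedComponentsWithStats(m.astype(np.uint8)); k=1+np.argmax(s[1:,4]); return c[k]+[u-r,v-r],s[k,4]
ims={n:cv2.imread(f'pics/{n}0.png') for n in('side','top')}
def tri(a,b):
    A=[];y=[]
    for n,uv in(('side',a),('top',b)):
        p,d=ray(n,uv); M=np.eye(3)-np.outer(d,d); A.append(M); y.append(M@p)
    A=np.vstack(A);y=np.hstack(y); x=np.linalg.lstsq(A,y,rcond=None)[0]; return x,np.linalg.norm(A@x-y)
for k,(a,b) in seed.items():
    a2,na=blob(ims['side'],k,a); b2,nb=blob(ims['top'],k,b); print(k,a2,na,b2,nb,*tri(a2,b2))
print('rocker',tri((308,273),(243,250)))
E
python3 m.py
python3 - <<'E'
import cv2,numpy as np
a=cv2.imread('pics/side0.png')[170:310,170:370]; b=cv2.imread('pics/top0.png')[130:280,200:400]
cv2.imwrite('pics/c0.png',np.vstack([cv2.resize(a,None,fx=2.8,fy=2,interpolation=2)[:280],cv2.resize(b,None,fx=2.8,fy=2,interpolation=2)]) if 0 else cv2.resize(np.vstack([a,b]),None,fx=2.05,fy=2.05,interpolation=2))
E
```

```text
white [319.2 255.4] 77 [270.1 249.6] 90 [487.2 163.5  62.7] 0.3282129008659171
blue [327.4 241.4] 92 [293.2 247.9] 108 [488.1 117.3  60.9] 0.07579526199867316
green [337.  224.4] 78 [322.2 246.4] 104 [488.4  59.2  61. ] 0.5403204623997662
red [345.5 209.6] 75 [349.5 244.5] 100 [489.1   4.1  60.8] 0.21174171704920447
rocker (array([488.7, 217.3,  63.8]), np.float64(0.23707283178754165))
```

View pics/c0.png

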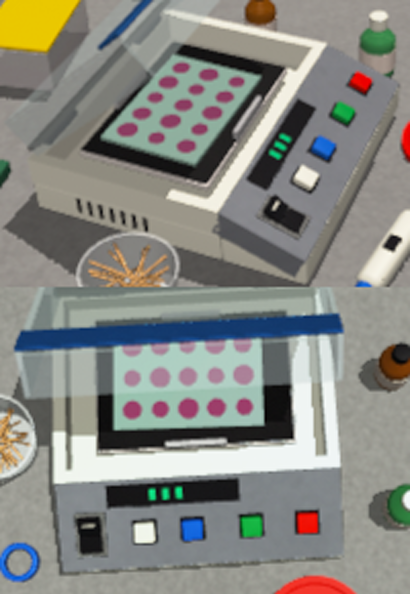

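The crop confirms the row: rocker's white bar is at its far end, blue and green are clear, and the dark-blue strip is on the lid's free edge. Next I'll fit the shaker pose and lid angle, and overlay the model.

```bash
cat > f.py <<'E'
from h import *
np.set_printoptions(precision=1,suppress=True)
ims={n:cv2.imread(f'pics/{n}0.png') for n in('side','top')}
yaw=0.012
def W(P,X0,Y0): 
    c,s=np.cos(yaw),np.sin(yaw); P=np.atleast_2d(P).astype(float); return np.c_[X0+c*P[:,0]-s*P[:,1],Y0+s*P[:,0]+c*P[:,1],P[:,2]]
def strip(t,y): return [135-180*np.cos(t)+49*np.sin(t),y,76+180*np.sin(t)+49*np.cos(t)]
Y0=110
for X0,col in((607,(0,0,255)),(596,(0,255,255))):
    # lid angle from the top strip middle (288,152.5)
    t=min(np.arange(.5,1.05,.005),key=lambda t:abs(proj('top',W(strip(t,0),X0,Y0))[0][1]-152.5))
    print(X0,'theta',t,W(strip(t,0),X0,Y0),proj('top',W([strip(t,-134),strip(t,134)],X0,Y0)),proj('side',W([strip(t,-134),strip(t,134)],X0,Y0)))
    for n in ims:
        for L in([[-142.5,140,0],[-142.5,-140,0]],[[-142.5,140,44],[-142.5,-140,44]],[[-57.5,140,75],[-57.5,-140,75]],[[-142.5,140,44],[-57.5,140,75]],[[-142.5,-140,44],[-57.5,-140,75]],[strip(t,-134),strip(t,134)]):
            q=np.round(proj(n,W(L,X0,Y0))).astype(int); cv2.line(ims[n],tuple(q[0]),tuple(q[1]),col,1)
a=cv2.resize(ims['side'][110:320,180:380],None,fx=2,fy=2,interpolation=2);b=cv2.resize(ims['top'][130:280,200:400],None,fx=2,fy=2,interpolation=2)
o=np.zeros((420,800,3),np.uint8);o[:420,:400]=a;o[:300,400:]=b;cv2.imwrite('pics/o0.png',o)
E
python3 f.py
```

```text
607 theta 0.6850000000000002 [[633.6 110.3 227.8]] [[365.5 147.5]
 [208.3 157.2]] [[286.5 123.9]
 [223.2 192.9]]
596 theta 0.7400000000000002 [[631.1 110.4 233.6]] [[365.9 147.8]
 [207.4 157.6]] [[287.4 121.7]
 [224.1 190.5]]
```

View pics/o0.png

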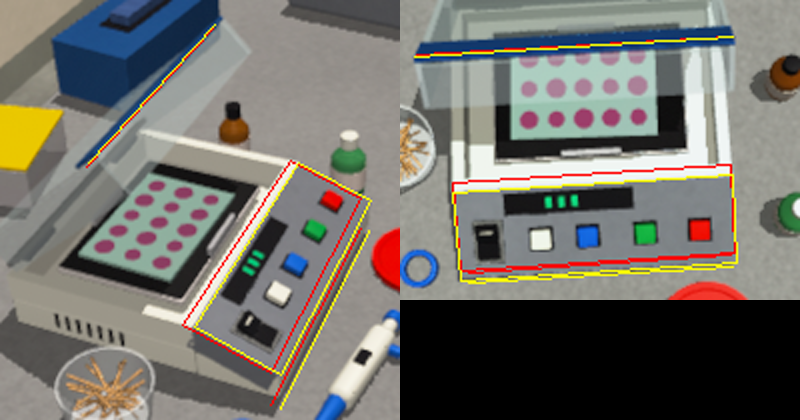

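Emit:
{"fn": "carry_out", "kwargs": {
  "series": [
    [[-1,0,0,-0.5,0,0,0.28],[-1,0,0,-0.5,0,0,0.28],[-1,0,0,0,0,0,0.27]]
  ]
}}

```text
time: 1.38
tcp_pos: [252.1, -572.4, 396.5]
eef_rot: [3.135, -0.007, 0.003]
wrist_force: [0.4, -0.7, -0.4]
opening: 0.744
grip_force: 0.0
```

The model with X0≈596–598 fits the bench lines and strip. The lid angle is about 0.73 and the strip middle about (631,110,233). Moving above it.

Emit:
{"fn": "carry_out", "kwargs": {
  "series": [
    [[-1,0.29,-0.53,0,0,0,0],[-1,0.29,-0.53,0,0,0,0],[-1,0.29,-0.53,0,0,0,0],[-1,0.29,-0.53,0,0,0,0],[-1,0.29,-0.53,0,0,0,0],[-1,0.29,-0.53,0,0,0,0],[-1,0.29,-0.53,0,0,0,0],[-1,0.29,-0.53,0,0,0,0],[-1,0.29,-0.53,0,0,0,0],[-1,0.29,-0.53,0,0,0,0],[-1,0.29,-0.53,0,0,0,0],[-1,0.29,-0.53,0,0,0,0]]
  ]
}}

```text
time: 2.88
tcp_pos: [600.7, 65.9, 392.4]
eef_rot: [3.141, -0.0, 0.001]
wrist_force: [0.8, -0.1, 0.1]
opening: 0.005
grip_force: 0.0
```

Emit:
{"fn": "carry_out", "kwargs": {
  "series": [
    [[-1,0.27,-0.47,0,0,0,0],[-1,0,0,0.3,0,0,0],[-1,0,0,0.3,0,0,0],[-1,0,0,0,0,0,0]]
  ]
}}

```text
time: 3.38
tcp_pos: [626.6, 111.0, 330.4]
eef_rot: [3.141, -0.0, -0.006]
wrist_force: [0.7, -0.3, 0.4]
opening: 0.006
grip_force: 0.0
```

Emit:
{"fn": "carry_out", "kwargs": {
  "series": [
    [[-1,0,0,0.12,0,0,0],[-1,-0.06,0,0.08,0,0,0],[-1,-0.08,0,0.06,0,0,0],[-1,-0.08,0,0.07,0,0,0],[-1,-0.08,0,0.08,0,0,0]]
  ]
}}

```text
time: 4.0
tcp_pos: [595.2, 110.8, 294.1]
eef_rot: [3.141, -0.0, -0.001]
wrist_force: [-10.6, -0.9, 14.7]
opening: 0.005
grip_force: 7.2
```

Emit:
{"fn": "carry_out", "kwargs": {
  "series": [
    [[-1,-0.02,0,0.1,0,0,0],[-1,-0.06,0,0.1,0,0,0],[-1,-0.06,0,0.1,0,0,0],[-1,-0.06,0,0.1,0,0,0],[-1,-0.06,0,0.1,0,0,0]]
  ]
}}

```text
time: 4.62
tcp_pos: [570.8, 110.8, 240.5]
eef_rot: [3.141, -0.0, 0.001]
wrist_force: [1.6, -1.2, 1.0]
opening: 0.007
grip_force: 0.8
```

Emit:
{"fn": "carry_out", "kwargs": {
  "series": [
    [[-1,-0.06,0,0.1,0,0,0],[-1,-0.05,0,0.1,0,0,0],[-1,-0.04,0,0.07,0,0,0],[-1,-0.02,0,0.05,0,0,0],[-1,0,0,0,0,0,0]]
  ]
}}

```text
time: 5.25
tcp_pos: [553.8, 110.9, 208.8]
eef_rot: [3.141, -0.0, -0.002]
wrist_force: [-0.4, 0.3, -0.0]
opening: 0.001
grip_force: 0.0
```

```bash
python3 - <<'E'
from h import *
a=get_image('side')[110:320,150:450];b=get_image('top')[110:280,180:400]
o=np.zeros((420,800,3),np.uint8);a=cv2.resize(a,(440,308));b=cv2.resize(b,(360,278));o[:308,:440]=a;o[:278,440:]=b;cv2.imwrite('pics/l1.png',o); print(state()['wrist_force'],state()['tcp_pos'])
E
```

```text
[ 0.16248991 -0.07380058 -0.22848783] [553.97864756 110.94694895 209.17460315]
```

View pics/l1.png

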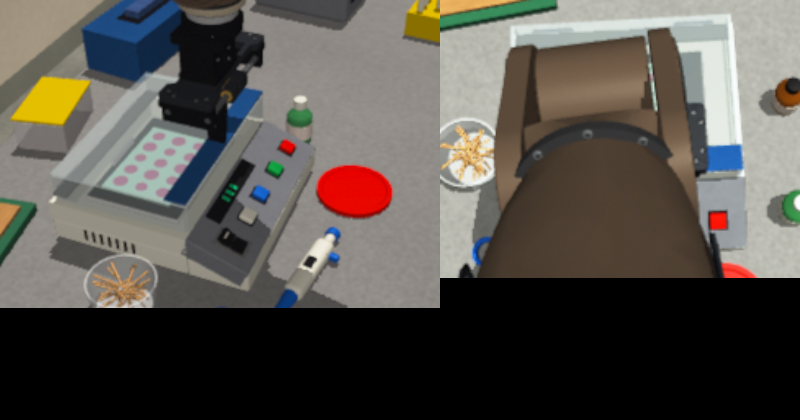

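The lid is following down and is almost shut, with the strip under the fingertips. I'll press down to the stop.

Emit:
{"fn": "carry_out", "kwargs": {
  "series": [
    [[-1,0,0,0.04,0,0,0],[-1,0,0,0.03,0,0,0],[-1,0,0,0,0,0,0]]
  ]
}}

```text
time: 5.72
tcp_pos: [553.9, 110.9, 202.8]
eef_rot: [3.141, -0.0, -0.0]
wrist_force: [-4.0, -0.3, 10.5]
opening: 0.003
grip_force: 5.3
```

Emit:
{"fn": "carry_out", "kwargs": {
  "series": [
    [[-1,0,0,0.015,0,0,0],[-1,0,0,0,0,0,0]]
  ]
}}

```text
time: 5.98
tcp_pos: [553.8, 110.9, 202.7]
eef_rot: [3.141, -0.0, 0.001]
wrist_force: [-9.3, -1.4, 25.8]
opening: 0.007
grip_force: 12.8
```

The strip stops hard at 125 mm with 26 N, so the lid is shut. Backing off, moving to the rocker and tilting to the console normal.

Emit:
{"fn": "carry_out", "kwargs": {
  "series": [
    [[-1,0,0,-0.42,0,0,0],[-1,-0.39,-0.35,0,0,0,0],[-1,-0.39,-0.35,0,0,0,0],[-1,-0.39,-0.36,0,0,0,0],[-1,0,0,0,0,0.35,0],[-1,0,0,0,0,0.35,0],[-1,0,0,0.4,0,0,0],[-1,0,0,0.4,0,0,0],[-1,0,0,0,0,0,0]]
  ]
}}

```text
time: 7.1
tcp_pos: [464.3, 216.6, 165.5]
eef_rot: [3.093, -0.0, 0.54]
wrist_force: [0.0, -0.1, 0.0]
opening: 0.002
grip_force: 0.0
```

```bash
cat > t.py <<'E'
from h import *
import sys
np.set_printoptions(precision=1,suppress=True)
s=state();Rm=R.from_rotvec(s['eef_rot']).as_matrix();tip=np.array(s['tcp_pos'])+78*Rm[:,2]
print(s['time'],'tip',tip,'f',np.array(s['wrist_force'])); print(Rm)
T={'rocker':(499.1,217,68),'blue':(488,117.3,61.2),'green':(488.6,59.7,61.2)}[sys.argv[1]]
print('tool shift to target mm',Rm.T@(np.array(T)-tip))
if len(sys.argv)>2:
    a=cv2.resize(get_image('side')[170:310,230:390],(800,600)[:2] if 0 else (640,560),interpolation=2); cv2.imwrite(sys.argv[2],a)
E
python3 t.py rocker pics/r1.png
```

```text
7.1 tip [490.7 216.5  92.2] f [ 0.  -0.1  0. ]
[[ 0.9 -0.   0.3]
 [ 0.  -1.  -0. ]
 [ 0.3  0.  -0.9]]
tool shift to target mm [-0.3 -0.5 25.6]
```

View pics/r1.png

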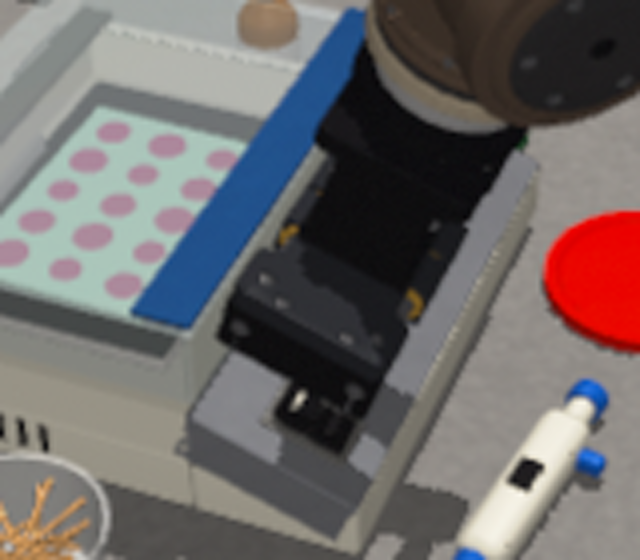

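The lid is shut. The rocker's white bar is at about (305,270) in the full picture, just under the fingertips. Pressing along the normal in small steps.

Emit:
{"fn": "carry_out", "kwargs": {
  "series": [
    [[-1,0,0,0.2,0,0,0],[-1,0,0,0.03,0,0,0],[-1,0,0,0.02,0,0,0],[-1,0,0,0,0,0,0]]
  ]
}}

```text
time: 7.65
tcp_pos: [473.1, 217.0, 145.0]
eef_rot: [-3.093, 0.0, -0.549]
wrist_force: [-0.9, -0.5, 2.9]
opening: 0.005
grip_force: 1.5
```

Emit:
{"fn": "carry_out", "kwargs": {
  "series": [
    [[-1,0,0,0.02,0,0,0],[-1,0,0,0,0,0,0]]
  ]
}}

```text
time: 7.9
tcp_pos: [474.3, 217.2, 143.0]
eef_rot: [-3.092, 0.0, -0.55]
wrist_force: [1.3, 0.0, 4.4]
opening: 0.006
grip_force: 2.1
```

Emit:
{"fn": "carry_out", "kwargs": {
  "series": [
    [[-1,0,0,0.02,0,0,0],[-1,0,0,0,0,0,0]]
  ]
}}

```text
time: 8.15
tcp_pos: [474.7, 217.1, 140.7]
eef_rot: [-3.093, 0.0, -0.549]
wrist_force: [0.9, 0.3, 4.2]
opening: 0.003
grip_force: 1.8
```

Emit:
{"fn": "carry_out", "kwargs": {
  "series": [
    [[-1,0,0,0.02,0,0,0],[-1,0,0,0,0,0,0]]
  ]
}}

```text
time: 8.4
tcp_pos: [475.2, 217.1, 139.2]
eef_rot: [-3.093, 0.0, -0.549]
wrist_force: [-2.1, -0.1, 14.9]
opening: 0.002
grip_force: 7.6
```

Emit:
{"fn": "carry_out", "kwargs": {
  "series": [
    [[-1,0,0,0.02,0,0,0],[-1,0,0,0,0,0,0]]
  ]
}}

```text
time: 8.65
tcp_pos: [475.3, 217.1, 138.8]
eef_rot: [-3.092, -0.0, -0.552]
wrist_force: [-18.0, -0.9, 42.0]
opening: 0.005
grip_force: 22.6
```

A hard stop at 42 N, so the rocker should be fully in. I'll back off and check it while moving towards blue.

Emit:
{"fn": "carry_out", "kwargs": {
  "series": [
    [[-1,0,0,-0.4,0,0,0],[-1,-0.05,0.33,0,0,0,0],[-1,-0.06,0.33,0,0,0,0],[-1,-0.03,0.33,0,0,0,0],[-1,0,0,0,0,0,0]]
  ]
}}

```text
time: 9.28
tcp_pos: [448.2, 116.4, 168.9]
eef_rot: [3.093, -0.005, 0.543]
wrist_force: [0.4, 0.7, -0.1]
opening: 0.005
grip_force: 0.0
```

```bash
python3 t.py blue pics/b1.png
```

```text
9.275 tip [474.8 116.3  95.5] f [ 0.4  0.7 -0.1]
[[ 0.9 -0.   0.3]
 [-0.  -1.  -0. ]
 [ 0.3  0.  -0.9]]
tool shift to target mm [ 0.7 -1.1 36.8]
```

View pics/b1.png

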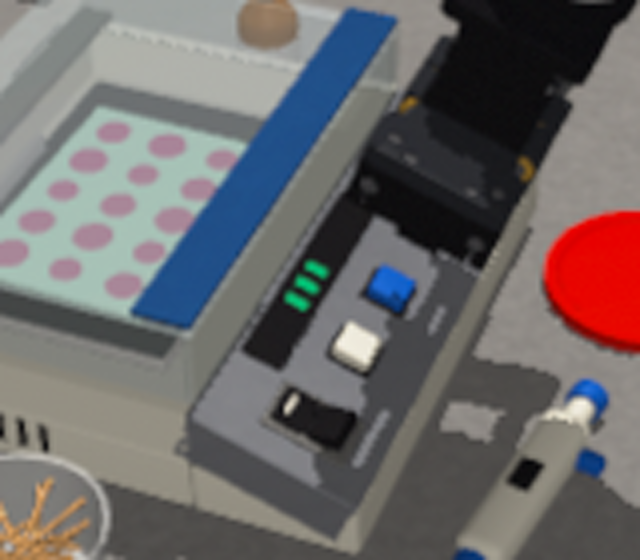

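The near half of the rocker, around crop (335,430), now stands up and the bar end is sunk, so the power is on. Blue, at crop (390,285), is next.

Emit:
{"fn": "carry_out", "kwargs": {
  "series": [
    [[-1,0.01,-0.01,0.3,0,0,0],[-1,0,0,0.03,0,0,0],[-1,0,0,0.03,0,0,0],[-1,0,0,0,0,0,0]]
  ]
}}

```text
time: 9.82
tcp_pos: [461.9, 119.4, 136.1]
eef_rot: [3.093, 0.001, 0.546]
wrist_force: [-0.5, 0.5, -0.3]
opening: 0.008
grip_force: 0.0
```

Emit:
{"fn": "carry_out", "kwargs": {
  "series": [
    [[-1,0,0,0.02,0,0,0],[-1,0,0,0,0,0,0]]
  ]
}}

```text
time: 10.07
tcp_pos: [462.8, 119.2, 134.2]
eef_rot: [-3.093, -0.0, -0.548]
wrist_force: [-1.8, 2.4, 3.1]
opening: 0.006
grip_force: 1.8
```

Emit:
{"fn": "carry_out", "kwargs": {
  "series": [
    [[-1,0,0,0.02,0,0,0],[-1,0,0,0,0,0,0]]
  ]
}}

```text
time: 10.32
tcp_pos: [463.3, 119.1, 132.8]
eef_rot: [-3.093, -0.0, -0.549]
wrist_force: [-8.5, 3.8, 18.5]
opening: 0.007
grip_force: 9.6
```

Emit:
{"fn": "carry_out", "kwargs": {
  "series": [
    [[-1,0,0,0.01,0,0,0],[-1,0,0,0,0,0,0]]
  ]
}}

```text
time: 10.58
tcp_pos: [463.3, 119.1, 132.6]
eef_rot: [3.093, 0.0, 0.55]
wrist_force: [-15.7, 4.3, 33.4]
opening: 0.008
grip_force: 18.5
```

```bash
python3 t.py blue pics/b2.png
```

```text
10.575 tip [490.2 119.1  59.4] f [-15.7   4.3  33.4]
[[ 0.9  0.   0.3]
 [ 0.  -1.   0. ]
 [ 0.3  0.  -0.9]]
tool shift to target mm [-1.5  1.8 -2.5]
```

View pics/b2.png

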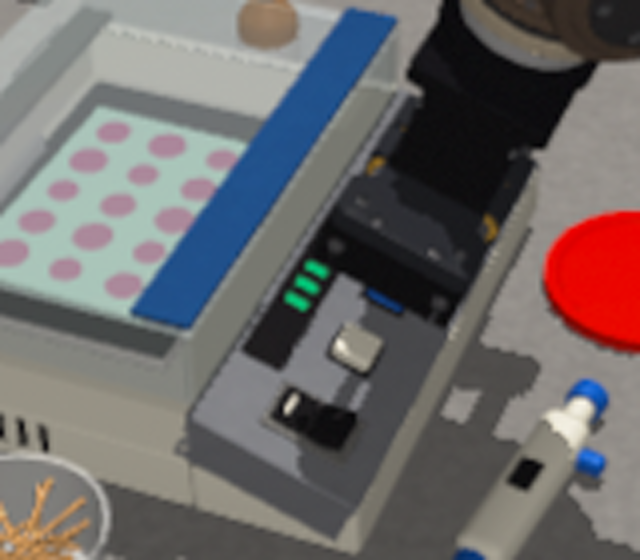

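The stop is hard at 33 N. I'll back off over the green key and check blue.

Emit:
{"fn": "carry_out", "kwargs": {
  "series": [
    [[-1,0,0,-0.35,0,0,0],[-1,-0.01,0.29,0,0,0,0],[-1,0,0.3,0,0,0,0],[-1,0,0,0,0,0,0]]
  ]
}}

```text
time: 11.12
tcp_pos: [453.8, 62.2, 157.8]
eef_rot: [3.09, -0.006, 0.548]
wrist_force: [0.2, 0.4, 0.0]
opening: 0.004
grip_force: 0.0
```

```bash
python3 t.py green pics/b3.png; python3 - <<'E'
import cv2,numpy as np
a=[cv2.imread(f'pics/{n}.png')[190:480,230:480] for n in('b1','b3')]
cv2.imwrite('pics/b3c.png',cv2.resize(np.hstack(a),(790,458)))
E
```

```text
11.125 tip [480.6  61.8  84.6] f [0.2 0.4 0. ]
[[ 0.9 -0.   0.3]
 [-0.  -1.  -0. ]
 [ 0.3  0.  -0.9]]
tool shift to target mm [-0.5  2.  24.7]
```

View pics/b3c.png

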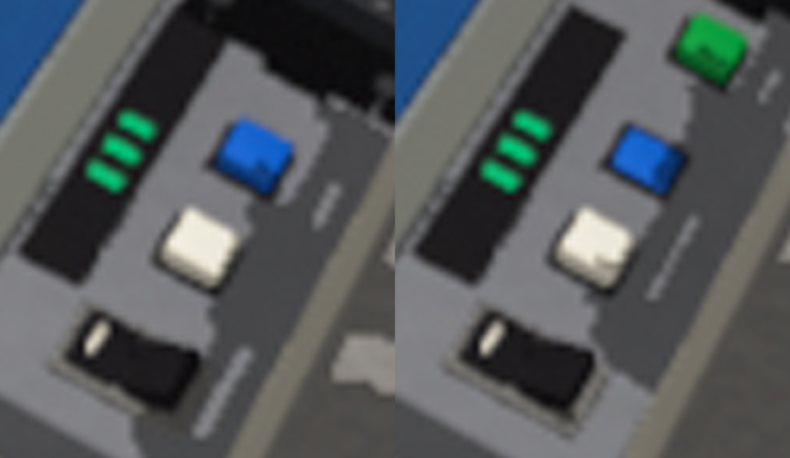

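Blue (right panel) sits clearly lower than before, while white and green are still up. Now green.

Emit:
{"fn": "carry_out", "kwargs": {
  "series": [
    [[-1,0,0.02,0.17,0,0,0],[-1,0,0,0.03,0,0,0],[-1,0,0,0.03,0,0,0],[-1,0,0,0,0,0,0]]
  ]
}}

```text
time: 11.68
tcp_pos: [463.7, 61.9, 139.8]
eef_rot: [3.091, -0.001, 0.54]
wrist_force: [0.5, 0.6, -0.4]
opening: 0.006
grip_force: 0.0
```

Emit:
{"fn": "carry_out", "kwargs": {
  "series": [
    [[-1,0,0,0.025,0,0,0],[-1,0,0,0,0,0,0]]
  ]
}}

```text
time: 11.92
tcp_pos: [464.9, 61.8, 138.4]
eef_rot: [3.092, -0.001, 0.538]
wrist_force: [-0.3, 1.6, 1.2]
opening: 0.004
grip_force: 1.1
```

Emit:
{"fn": "carry_out", "kwargs": {
  "series": [
    [[-1,0,0,0.02,0,0,0],[-1,0,0,0,0,0,0]]
  ]
}}

```text
time: 12.18
tcp_pos: [465.8, 61.7, 137.0]
eef_rot: [3.092, -0.002, 0.535]
wrist_force: [-2.9, 1.1, 1.8]
opening: 0.005
grip_force: 1.4
```

Emit:
{"fn": "carry_out", "kwargs": {
  "series": [
    [[-1,0,0,0.025,0,0,0],[-1,0,0,0,0,0,0]]
  ]
}}

```text
time: 12.42
tcp_pos: [467.3, 61.8, 135.5]
eef_rot: [3.092, -0.002, 0.533]
wrist_force: [-4.3, 0.2, 2.9]
opening: 0.004
grip_force: 1.9
```

Emit:
{"fn": "carry_out", "kwargs": {
  "series": [
    [[-1,0,0,0.02,0,0,0],[-1,0,0,0,0,0,0]]
  ]
}}

```text
time: 12.68
tcp_pos: [468.2, 61.8, 134.6]
eef_rot: [3.093, -0.002, 0.531]
wrist_force: [-6.8, -0.0, 7.4]
opening: 0.005
grip_force: 4.7
```

Emit:
{"fn": "carry_out", "kwargs": {
  "series": [
    [[-1,0,0,0.01,0,0,0],[-1,0,0,0,0,0,0]]
  ]
}}

```text
time: 12.92
tcp_pos: [468.3, 61.8, 134.4]
eef_rot: [3.093, -0.002, 0.53]
wrist_force: [-13.4, -1.6, 18.9]
opening: 0.001
grip_force: 10.9
```

That is a hard stop at 19 N with the same depth as blue, so green is fully in. Retracting clear.

Emit:
{"fn": "carry_out", "kwargs": {
  "series": [
    [[-1,0,0,-0.4,0,0,0],[-1,0,0,-0.5,0,0,0],[-1,0,0,-0.5,0,0,0],[-1,0,0.5,0,0,0,0],[-1,0,0.5,0,0,0,0],[-1,0,0.5,0,0,0,0],[-1,0,0.5,0,0,0,0],[-1,0,0,0,0,0,0],[-1,0,0,0,0,0,0]]
  ]
}}

```text
time: 14.05
tcp_pos: [422.0, -137.5, 266.5]
eef_rot: [3.092, -0.003, 0.531]
wrist_force: [0.4, -0.9, -0.1]
opening: 0.003
grip_force: 0.0
```

```bash
python3 - <<'E'
from h import *
a=get_image('side')[110:320,180:400]; b=get_image('top')[120:290,190:400]
cv2.imwrite('pics/end.png',np.hstack([cv2.resize(a,(400,382),interpolation=2),cv2.resize(b,(400,382),interpolation=2)]));s=state();print(s['time'],s['tcp_pos'],s['wrist_force'])
E
```

```text
14.15 [ 422.12728873 -136.62079105  266.61373728] [ 0.73686303 -0.76213079 -0.17928715]
```

View pics/end.png

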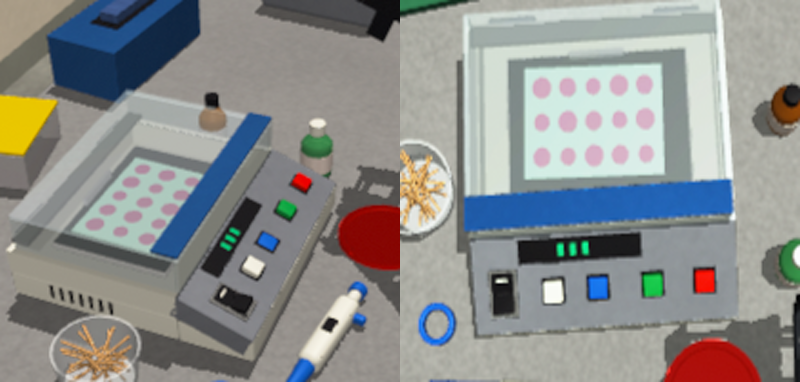

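The lid is shut, the rocker is on, blue is down, green, white and red are up, and nothing has moved. The arm is clear.

```bash
python3 -c "from workcell import *;print(finish_job())"
```

```text
the job is handed in; nothing more can be done
None
```

The job is handed in at about 14 s: lid shut, power rocker on, blue key latched down, green key pressed and released, in that order; the last pictures showed nothing else shifted, and the arm finished clear.

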